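Put the scale's check weights back in their block in order of size

ROBOT

A 6-joint arm with a two-finger parallel gripper is mounted at the origin on a cart in front of the work surface, level with it; the furniture and walls round the work are solid. World frame = base frame: x ahead of the robot, y to its left, z up, the work surface at z = 0. Lengths are in mm, angles in rad, forces in N, time in s.
With the tool pointing down it reaches from about 275 to 775 mm from the base axis. Payload 14.6 kg.
Tool frame: the origin (TCP) lies midway between the tips of the shut fingers; the grasp point (between the pads) lies pinch_z behind it (pinch_z is the distance from the TCP to the grasp point, in mm); z points along the fingers, y is the line along which they close (so a half turn about z gives the same grasp; the last joint's range is limited). The gripper opens to 85 mm and grips with 20 to 120 N. Pads are 22 mm wide; open, the fingers measure 114 mm over their backs; the gripper's body (76 mm by 85 mm) begins 54 mm behind the grasp point. The pads swing forward as they close: fully open they stand 13 mm farther back than shut.
Start: joints at [-1.465, 0.263, -0.048, 1.259, 0, 1.415], TCP at [135.367, -507.252, 231.278] pointing down, gripper open.
Joint ranges: [-2.65, 2.65], [-0.89, 1.7], [-1.18, 1.37], [-2.13, 2.11], [-1.35, 1.29], [-3.14, 3.14]. Speed limits (rad/s): [1.89, 1.89, 2.57, 2.79, 3.14, 3.14].

INTERFACE

Orientations are given as a 3x3 rotation matrix whose columns are the frame's x, y, z axes.
In Python, from rig import get_obs, capture, hand_in, pinch_z gives the robot as it stands. The module is installed in compiled form; this text tells all that it offers.
- The arm moves only by the tool play_rows, never from a script. Its argument "steps" is text: rows parted by semicolons, each of 5 numbers parted by spaces: the shift along the tool's x, y, z in units of 40 mm (1.0 is 40 mm), then the turn about the tool's z in units of 5 degrees (1.0 is 5 degrees), then the finger opening in mm, from 0 to 85.4. A call has 1 to 20 rows; each row shifts and turns the commanded pose from where the row before left it, along the tool's axes as they then stand; what a row does not reach is not made up. A row lasts 1/12 s, in which the tool goes at most 41.7 mm and 7.16 degrees, less where a joint would pass 70% of its speed; a pose out of reach is approached as far as the arm can. A call is refused whole if a number of a shift passes 1 or a number of a turn 1, either way. A call with a gripper value outside its range is refused whole. The fingers move at their own pace and stop on an object; the grip force is fixed at half the most. Time passes only in rows, so rows that do not move let the fingers close. It gives the time, the measured TCP pose, the force, the opening and the grip force at its end, in the units of the state.
- get_obs(): the state, without advancing time (a new reading comes with each control period).
- capture(name): name is "side" or "top"; returns a dict with "img" (420x560x3 uint8, blue, green, red), "vfov" (degrees; the focal length in pixels is half the picture's height over the tangent of half this angle, whatever the lens; pixels are square), "cx", "cy" (the principal point, pixels), "R" (3x3) and "t" (3): a world point X has camera coordinates R X + t. Camera axes: x right, y down, z forward; pixel columns grow to the right and rows downward; lengths in mm; the calibration is good to about 2 mm. A picture is of the moment at which its call begins. There is no depth.
- hand_in(): hands the job in; it is judged then, once.
The state is a dict: "t": time; "joint_positions": joint angles; "joint_velocities": joint speeds; "tau": joint torques, N m; "tool_pos": TCP position; "eef_rot": TCP orientation; "force": force on the tool from outside, world axes, zero at the start; "ft_torque": the same for the moment, N m; "finger_gap": finger opening in mm; "grip_force": force on a finger pad.
Only numpy, scipy, OpenCV 4.12 (cv2) and the standard library are available. Lean on these libraries where they do the work, as an engineer would, in place of code of your own. Each camera call takes 0.05 s, during which the arm holds its last target. There are 200 camera calls.

TASK

The scale check is finished, so put the five steel check weights back in their wooden block: the largest is still on the scale's plate, the others stand about on the bench. Set each weight in its own pocket, smallest weight in the narrowest pocket and so on up to the largest in the widest, upright and fully down on the felt, and do not tip any of them over on the way.

Things in the scene. Friction and masses are not known exactly. Their poses are not given: they have to be found in the camera images.
- w20: the smallest check weight (20 g): plain stainless steel cylinder 14 mm across and 17 mm high with a small knob on a neck on top (9 mm across), 26 mm high in all, foot edge bevelled 2.5 mm; stands on the bench; origin at the centre of its foot, z up along its axis. Round, so it may be gripped from any side, round the upper part of the body
- w50: the second smallest check weight (50 g): plain stainless steel cylinder 20 mm across and 22 mm high with a small knob on a neck on top (13 mm across), 34 mm high in all, foot edge bevelled 2.5 mm; stands on the bench; origin at the centre of its foot, z up along its axis. Round, so it may be gripped from any side, round the upper part of the body
- w100: the middle-sized check weight (100 g): plain stainless steel cylinder 26 mm across and 28 mm high with a small knob on a neck on top (17 mm across), 42 mm high in all, foot edge bevelled 2.5 mm; stands on the bench; origin at the centre of its foot, z up along its axis. Round, so it may be gripped from any side, round the upper part of the body
- w200: the second largest check weight (200 g): plain stainless steel cylinder 32 mm across and 34 mm high with a small knob on a neck on top (21 mm across), 52 mm high in all, foot edge bevelled 2.5 mm; stands on the bench; origin at the centre of its foot, z up along its axis. Round, so it may be gripped from any side, round the upper part of the body
- w500: the largest check weight (500 g): plain stainless steel cylinder 40 mm across and 42 mm high with a small knob on a neck on top (26 mm across), 64 mm high in all, foot edge bevelled 2.5 mm; stands on the flat steel plate of the small bench scale, 21 mm above the bench; origin at the centre of its foot, z up along its axis. Round, so it may be gripped from any side, round the upper part of the body
- pocket20: green felt disc on the floor of the smallest pocket (bore 18 mm, for the 14 mm weight) of the fixed wooden weight block (66 x 255 x 20 mm, dark with a lighter frame). Origin: centre of the felt's upper face, 9 mm below the block's top, 11 mm above the bench; z up, y along the row to the wider pockets, whose centres lie 0, 42, 90, 144, 205 mm from the narrowest
- pocket50: green felt disc on the floor of the second smallest pocket (bore 24 mm, for the 20 mm weight) of the fixed wooden weight block (66 x 255 x 20 mm, dark with a lighter frame). Origin: centre of the felt's upper face, 9 mm below the block's top, 11 mm above the bench; z up, y along the row to the wider pockets, whose centres lie 0, 42, 90, 144, 205 mm from the narrowest
- pocket100: green felt disc on the floor of the middle-sized pocket (bore 30 mm, for the 26 mm weight) of the fixed wooden weight block (66 x 255 x 20 mm, dark with a lighter frame). Origin: centre of the felt's upper face, 9 mm below the block's top, 11 mm above the bench; z up, y along the row to the wider pockets, whose centres lie 0, 42, 90, 144, 205 mm from the narrowest
- pocket200: green felt disc on the floor of the second largest pocket (bore 36 mm, for the 32 mm weight) of the fixed wooden weight block (66 x 255 x 20 mm, dark with a lighter frame). Origin: centre of the felt's upper face, 9 mm below the block's top, 11 mm above the bench; z up, y along the row to the wider pockets, whose centres lie 0, 42, 90, 144, 205 mm from the narrowest
- pocket500: green felt disc on the floor of the largest pocket (bore 44 mm, for the 40 mm weight) of the fixed wooden weight block (66 x 255 x 20 mm, dark with a lighter frame). Origin: centre of the felt's upper face, 9 mm below the block's top, 11 mm above the bench; z up, y along the row to the wider pockets, whose centres lie 0, 42, 90, 144, 205 mm from the narrowest
There are look-alikes about, which are no part of the job. Leave any red look-alike of the w50 alone. Leave any green look-alike of the w100 alone.

How it is judged (in metres and radians):
At the end, for the whole second after the job is handed in: Every weight stands released and at rest in the pocket made for it: foot centre within 8 mm of the pocket's centre and no more than 4 mm above the felt, upright within 0.12 rad (horizontal distance between w20 and pocket20 below 0.008 m and z of w20 in the frame of pocket20 below 0.004 m and angle between each of w20, w50, w100, w200, w500's own z axis and vertical below 0.12 rad and linear speed of each of w20, w50, w100, w200, w500 below 0.02 m/s and horizontal distance between w50 and pocket50 below 0.008 m and z of w50 in the frame of pocket50 below 0.004 m and horizontal distance between w100 and pocket100 below 0.008 m and z of w100 in the frame of pocket100 below 0.004 m and horizontal distance between w200 and pocket200 below 0.008 m and z of w200 in the frame of pocket200 below 0.004 m and horizontal distance between w500 and pocket500 below 0.008 m and z of w500 in the frame of pocket500 below 0.004 m); the robot touches nothing.
It fails at once if the smallest weight is tipped over (angle between w20's own z axis and vertical above 0.7 rad).
It fails at once if the second smallest weight is tipped over (angle between w50's own z axis and vertical above 0.7 rad).
It fails at once if the middle-sized weight is tipped over (angle between w100's own z axis and vertical above 0.7 rad).
It fails at once if the second largest weight is tipped over (angle between w200's own z axis and vertical above 0.7 rad).
It fails at once if the largest weight is tipped over (angle between w500's own z axis and vertical above 0.7 rad).
It also fails if it takes over 125 s, if anything falls off the work surface, if the arm or the gripper's body presses on something with over 40 N, if the wrist force passes 120 N, or if a joint passes its speed limit or range.

## Working session

There is one attempt and no reset: what is moved stays moved. The work goes in short steps, Python scripts to look and compute and a tool call to move; the robot and the scene stay as the last step left them, time stands still between calls to the robot, and variables do not carry over. Pictures are saved under pics/ and viewed, at most 14 in all, crops included, and the job is handed in when it is done.

Besides the shell and the picture viewer there is one more tool, called in YAML: its name, and indented under it one key for each argument. play_rows: Moves the arm, as the interface text tells. Its arguments: {"type":"object","properties":{"steps":{"type":"string"}},"required":["steps"]}

```bash
mkdir -p pics; ls
python3 - <<'E'
from rig import get_obs, capture, pinch_z
import cv2
print(pinch_z); o=get_obs()
for k,v in o.items(): print(k,v)
for n in("side","top"):
    c=capture(n); cv2.imwrite(f"pics/{n}0.png",c["img"]); print(n,c["vfov"],c["cx"],c["cy"],c["R"],c["t"])
E
```

```text
pics
18.700000000000003
t 0.0
joint_positions [-1.46528704e+00  2.63504650e-01 -4.89824217e-02  1.25939935e+00
  6.97490627e-05  1.41553534e+00]
joint_velocities [ 0.0010487  -0.00207767 -0.00081923  0.00151876  0.00059549  0.00101276]
tau [ 1.29161537e-03 -6.37610722e+01  3.84568763e+01  1.34030229e-02
 -8.69265295e-05  2.57632422e-07]
tool_pos [ 135.36082093 -506.94453053  230.8178823 ]
eef_rot [[ 9.66191683e-01  2.57824805e-01 -4.54405214e-05]
 [ 2.57824700e-01 -9.66191095e-01  1.09137707e-03]
 [ 2.37479854e-04 -1.06619514e-03 -9.99999403e-01]]
force [-0.25375864  0.23712288  1.19616653]
ft_torque [-0.01033221  0.00784326  0.0119657 ]
grip_force 0.0
finger_gap 85.51505819152582
side 52.677681164678276 278.6541576234067 208.27808426278608 [[-0.85910215 -0.51134334 -0.02171384]
 [-0.2851267   0.51340838 -0.8093915 ]
 [ 0.42502501 -0.68915878 -0.58686788]] [467.5664485  201.81314358 723.34855125]
top 43.54469311912315 275.3489959217385 211.09066198545665 [[-0.00731603 -0.99985674  0.01526378]
 [-0.98828867  0.00490307 -0.15251707]
 [ 0.15242038 -0.01620084 -0.98818296]] [  -9.78100334  543.16830653 1234.8443593 ]
```

View pics/side0.png

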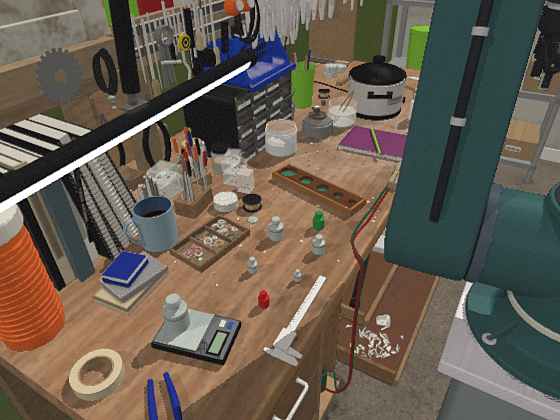

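View pics/top0.png

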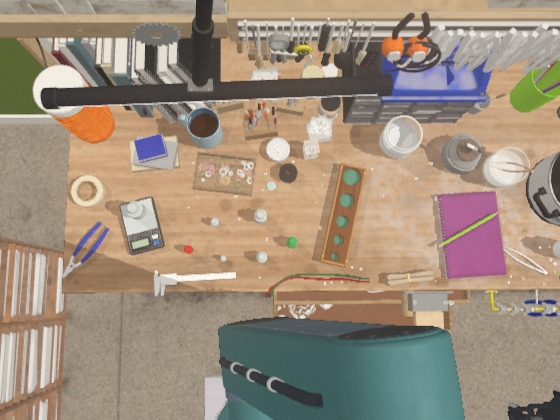

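The side view shows w500 on the scale at (174,308), w50 at (252,265), w20 at (297,275), w100 at (318,244) and w200 at (276,230). The red look-alike is at (263,299), the green one at (319,219), and the block runs from (287,174) to (350,205). The top view shows the same things, with pockets from (350,177) to (335,257). I'll enlarge both.

```bash
cat > h.py <<'E'
import numpy as np, cv2
from scipy.optimize import least_squares
def crop(img,x0,y0,w,h,s,name):
    c=cv2.resize(img[y0:y0+h,x0:x0+w],None,fx=s,fy=s,interpolation=cv2.INTER_CUBIC)
    for x in range((x0+9)//10*10,x0+w,10):
        cv2.line(c,(int((x-x0+.5)*s),0),(int((x-x0+.5)*s),4 if x%20 else 9),(0,255,255),1)
        if x%20==0: cv2.putText(c,str(x),(int((x-x0)*s)-8,20),0,.35,(0,255,255),1)
    for y in range((y0+9)//10*10,y0+h,10):
        cv2.line(c,(0,int((y-y0+.5)*s)),(5,int((y-y0+.5)*s)),(0,255,255),1)
        if y%20==0: cv2.putText(c,str(y),(8,int((y-y0)*s)+5),0,.35,(0,255,255),1)
    cv2.imwrite(name,c)
E
python3 - <<'E'
from h import *
t=cv2.imread("pics/top0.png");s=cv2.imread("pics/side0.png")
crop(t,110,155,260,120,3,"pics/t1.png"); crop(s,140,160,230,170,3.45,"pics/s1.png")
E
```

```text
(no output)
```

View pics/t1.png

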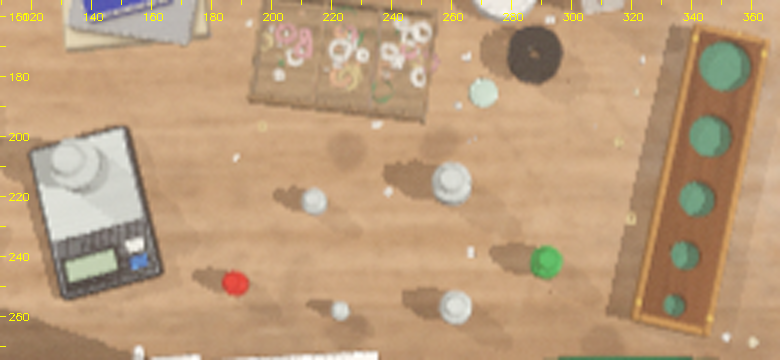

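View pics/s1.png

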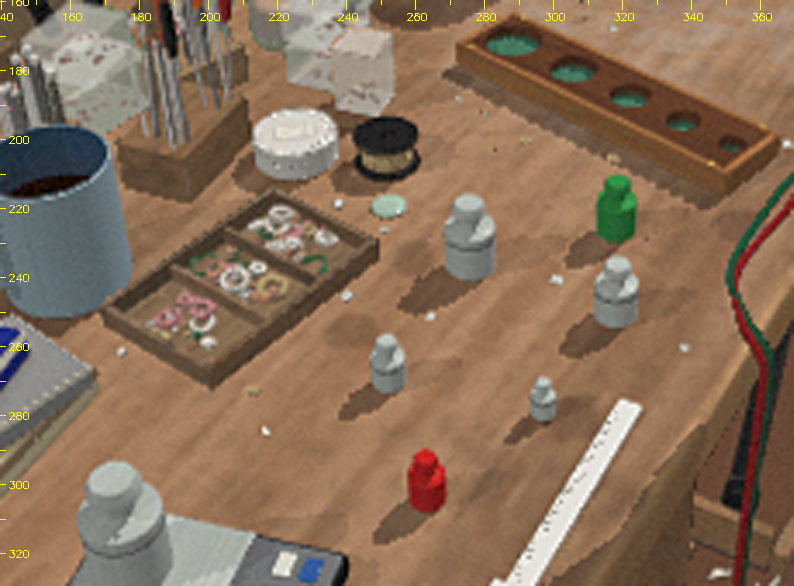

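```bash
cat >> h.py <<'E'
from rig import capture, get_obs
class Cam:
    def __init__(s,n):
        c=capture(n); s.img=c["img"]; s.R=np.array(c["R"]); s.t=np.array(c["t"]); s.c=np.array([c["cx"],c["cy"]]); s.f=s.img.shape[0]/2/np.tan(np.radians(c["vfov"])/2)
    def proj(s,X):
        p=np.atleast_2d(X)@s.R.T+s.t; return s.f*p[:,:2]/p[:,2:]+s.c
def tri(T,S,ut,us,z=None):
    X0=[400,0,0 if z is None else z]
    full=lambda p: np.array(p) if z is None else np.array([p[0],p[1],z])
    r=least_squares(lambda p:np.r_[T.proj(full(p))[0]-ut,S.proj(full(p))[0]-us],X0 if z is None else X0[:2])
    return full(r.x), r.fun
W={'w20':(14,17,9,26),'w50':(20,22,13,34),'w100':(26,28,17,42),'w200':(32,34,21,52),'w500':(40,42,26,64)}
OFF=np.array([0,42,90,144,205.])
E
cat > m.py <<'E'
from h import *
T=Cam("top");S=Cam("side")
print("cams",-T.R.T@T.t,-S.R.T@S.t)
tc=lambda p:np.array([110,155])+(np.array(p)+.5)/3-.5
sc=lambda p:np.array([140,160])+(np.array(p)+.5)/3.45-.5
P={'w500':((73,158),(116,476)),'w200':((452,181),(469,203)),'w100':(  (456,302),(618,264)),'w50':((314,199),(387,341)),'w20':((340,309),(543,383))}
res={}
for k,(a,b) in P.items():
    X,r=tri(T,S,tc(a),sc(b)); zt=W[k][3]+(21 if k=='w500' else 0)
    Y,r2=tri(T,S,tc(a),sc(b),zt); res[k]=Y; print(k,X.round(1),zt,Y.round(1),r2.round(1))
tcorn=[(697,28),(765,43),(709,334),(634,317)]; scorn=[(460,43),(517,14),(780,140),(726,190)]
tp=[(674,305),(685,255),(697,199),(711,137),(725,66)]; spk=[(733,144),(683,121),(630,97),(574,71),(512,43)]
for a,b in list(zip(tcorn,scorn)): print("corner",tri(T,S,tc(a),sc(b))[0].round(1))
for a,b in list(zip(tp,spk)): print("pocket rim",tri(T,S,tc(a),sc(b))[0].round(1))
E
python3 m.py
```

```text
cams [ 348.52008431    7.56272219 1303.24388547] [151.78842753 633.97643388 598.00853658]
w500 [549.6 320.6  79.5] 85 [547.2 321.9  85. ] [-1.7 -0.1  0.6 -1.1]
w200 [534.4  24.1  49.2] 52 [533.6  25.2  52. ] [-0.8 -0.6  0.8 -0.6]
w100 [435.7  20.3  37.9] 42 [434.8  21.9  42. ] [-0.6  0.5 -0.1 -1. ]
w50 [522.6 136.5  29.7] 34 [521.2 137.9  34. ] [-1.  -0.2  0.6 -0.9]
w20 [433.3 115.1  21.4] 26 [432.2 116.7  26. ] [-1.  -0.1  0.4 -1. ]
corner [ 667.3 -181.4   17.1]
corner [ 652.2 -238.8   18.1]
corner [ 410.8 -186.    10.6]
corner [ 425.3 -125.9    1.1]
pocket rim [ 434.3 -157.    16.9]
pocket rim [ 475.7 -167.    16.5]
pocket rim [ 522.2 -178.1   15.5]
pocket rim [ 574.5 -191.2   14.6]
pocket rim [ 635.  -204.6   14.2]
```

```bash
cat >> h.py <<'E'
def go(x,y,z,yaw=None):
    "units to (x,y,z): shift in tool axes at present orientation, and turn about tool z"
    o=get_obs(); R=np.array(o["eef_rot"]); d=R.T@(np.array([x,y,z])-o["tool_pos"])/40
    cy=np.degrees(np.arctan2(R[1,0],R[0,0])); s=f"t={o['t']:.1f} pos {np.round(o['tool_pos'],1)} yaw {cy:.1f} shift {d.round(2)} len {np.linalg.norm(d):.1f}"
    if yaw is not None: s+=f" turn {(-(yaw-cy)/5):.2f}"
    print(s)
E
python3 -c "
from h import *
go(434.8,21.9,231,76.7)"
```

```text
t=0.2 pos [ 135.3 -507.1  231. ] yaw 14.9 shift [ 1.064e+01 -1.085e+01  1.000e-02] len 15.2 turn -12.35
```

play_rows:
  steps: ".66 -.68 0 0 60; .66 -.68 0 0 60; .66 -.68 0 0 60; .66 -.68 0 0 60; .66 -.68 0 0 60; .66 -.68 0 0 60; .66 -.68 0 0 60; .66 -.68 0 0 60; .66 -.68 0 0 60; .66 -.68 0 0 60; .66 -.68 0 0 60; .66 -.68 0 0 60; .66 -.68 0 0 60; .66 -.68 0 0 60; .66 -.68 0 0 60; .66 -.68 0 0 60; 0 0 .6 -1 60; 0 0 .6 -1 60; 0 0 .6 -1 60; 0 0 .6 -1 60"

```text
t: 1.87
tool_pos: [431.1, 22.6, 134.2]
eef_rot: [[0.817, 0.577, 0.0], [0.577, -0.817, -0.0], [0.0, 0.0, -1.0]]
force: [0.3, 0.1, 0.3]
finger_gap: 60.1
grip_force: 0.0
```

play_rows:
  steps: "0 0 0 -1 60; 0 0 0 -1 60; 0 0 0 -1 60; 0 0 0 -1 60; 0 0 0 -1 60; 0 0 0 -1 60; 0 0 0 -1 60; 0 0 0 -1 60; 0 0 0 0 60; 0 0 0 0 60"

```text
t: 2.7
tool_pos: [431.2, 22.2, 135.2]
eef_rot: [[0.262, 0.965, -0.0], [0.965, -0.262, 0.0], [-0.0, -0.0, -1.0]]
force: [-0.7, 0.5, 0.1]
finger_gap: 59.9
grip_force: 0.0
```

```bash
python3 -c "
from h import *
go(434.8,21.9,20,76.7); print(get_obs()['finger_gap'])"
```

```text
t=2.7 pos [431.2  22.2 135.2] yaw 74.8 shift [0.02 0.09 2.88] len 2.9 turn -0.38
59.92028978846589
```

play_rows:
  steps: "0 .09 0 -.4 60; 0 0 .8 0 60; 0 0 .8 0 60; 0 0 .8 0 60; 0 0 .6 0 60; 0 0 0 0 60; 0 0 0 0 20; 0 0 0 0 20; 0 0 0 0 20; 0 0 0 0 20; 0 0 0 0 20; 0 0 0 0 20; 0 0 0 0 20; 0 0 0 0 20"

```text
t: 3.87
tool_pos: [435.8, 21.1, 17.0]
eef_rot: [[0.226, 0.974, 0.003], [0.974, -0.226, -0.0], [0.0, 0.003, -1.0]]
force: [-1.4, 0.8, 10.4]
finger_gap: 22.8
grip_force: 58.3
```

play_rows:
  steps: "0 0 0 0 60; 0 0 0 -1 60; 0 0 0 -1 60; 0 0 0 -1 60; 0 0 0 -1 60; 0 0 0 -1 60; 0 0 0 -1 60; 0 0 0 -1 60; 0 0 0 -1 60; 0 0 0 -1 60; 0 0 0 -1 60; 0 0 0 -1 60; 0 0 0 -1 60; 0 0 0 -1 60; 0 0 0 -1 60; 0 0 0 -1 60; 0 0 0 -1 60; 0 0 0 -1 60; 0 0 0 -1 60; 0 0 0 0 60"

```text
t: 5.53
tool_pos: [435.4, 21.2, 16.2]
eef_rot: [[-0.975, 0.222, 0.002], [0.222, 0.975, -0.0], [-0.002, 0.0, -1.0]]
force: [-0.6, -0.3, 0.1]
finger_gap: 60.1
grip_force: 0.0
```

play_rows:
  steps: "0 0 0 0 20; 0 0 0 0 20; 0 0 0 0 20; 0 0 0 0 20; 0 0 0 0 20; 0 0 0 0 20; 0 0 0 0 20; 0 0 0 0 20"

```text
t: 6.2
tool_pos: [435.1, 21.1, 15.8]
eef_rot: [[-0.974, 0.227, 0.001], [0.227, 0.974, -0.0], [-0.001, -0.0, -1.0]]
force: [-1.6, 1.4, 12.2]
finger_gap: 23.6
grip_force: 58.2
```

```bash
python3 -c "
from h import *
go(434.8,21.9,20,166.7); print(get_obs()['finger_gap'])
s=Cam('side').img; t=Cam('top').img
crop(s,230,180,160,120,5,'pics/s2.png'); cv2.imwrite('pics/s2raw.png',s);cv2.imwrite('pics/t2raw.png',t)
"
```

```text
t=6.2 pos [435.1  21.1  15.8] yaw 166.9 shift [ 0.01  0.02 -0.1 ] len 0.1 turn 0.03
23.593816950477063
```

View pics/s2.png

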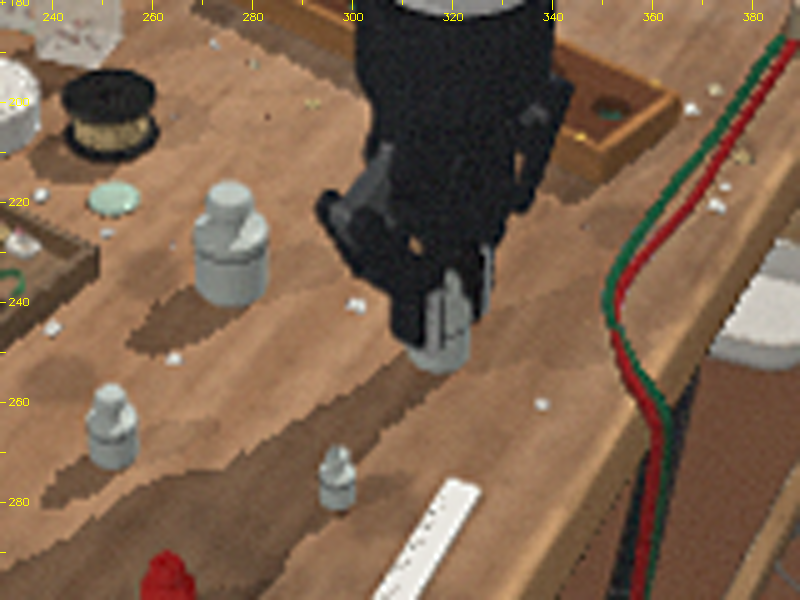

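The side view shows the gripper on w100 at (318,243). It is now centred at the TCP, (435.1, 21.1), and the vision estimate agrees to under 1 mm. Next I fit the block pose.

```bash
cat >> m.py <<'E'
print("--")
corn=np.array([[33,230],[-33,230],[-33,-25],[33,-25]])  # block x, y guesses; y shift free
def model(p,use):
    a=p[2]; ey=np.array([np.cos(a),np.sin(a)]); ex=np.array([ey[1],-ey[0]])
    f=lambda q,z:np.c_[p[:2]+np.outer(q[:,0],ex)+np.outer(q[:,1],ey),np.full(len(q),z)]
    pk=np.c_[np.zeros(5),OFF]; cr=corn*[-1,1]+[0,p[3]]
    return f(pk,15.5),f(pk,20),f(cr,20)
A=np.array([tc(a) for a in tp]);B=np.array([sc(a) for a in spk]);C=np.array([tc(a) for a in tcorn]);D=np.array([sc(a) for a in scorn])
def fun(p,v="tscd"):
    a,b,c=model(p,0); r=[]
    if "t" in v:r.append(T.proj(a)-A)
    if "s" in v:r.append(S.proj(b)-B-[.4,-1])
    if "c" in v:r.append(T.proj(c)-C)
    if "d" in v:r.append(S.proj(c)-D-[.4,-1])
    return np.concatenate(r).ravel()
for v in("t","s","tc","sd","tscd"):
    q=least_squares(lambda p:fun(p,v),[434,-157,-.233,0],loss="soft_l1")
    a,b,c=model(q.x,0); print(v,q.x.round(3),b[[0,4]].round(1).tolist()); 
print(fun(q.x).reshape(-1,2).round(1).tolist()); print(b.round(1))
E
python3 m.py | sed -n '/--/,$p'
```

```text
--
t [ 4.34054e+02 -1.57414e+02 -2.36000e-01  0.00000e+00] [[434.1, -157.4, 20.0], [633.4, -205.3, 20.0]]
s [ 4.3352e+02 -1.5676e+02 -2.2000e-01  0.0000e+00] [[433.5, -156.8, 20.0], [633.6, -201.6, 20.0]]
tc [ 4.34005e+02 -1.57627e+02 -2.34000e-01  5.01200e+00] [[434.0, -157.6, 20.0], [633.4, -205.2, 20.0]]
sd [ 4.33858e+02 -1.53021e+02 -2.49000e-01  3.60900e+00] [[433.9, -153.0, 20.0], [632.5, -203.6, 20.0]]
tscd [ 4.34238e+02 -1.56483e+02 -2.39000e-01  4.31500e+00] [[434.2, -156.5, 20.0], [633.4, -205.1, 20.0]]
[[-0.3, 0.0], [-0.4, 0.1], [-0.2, -0.1], [-0.3, -0.3], [0.1, 0.1], [-0.3, 0.1], [0.1, 0.0], [0.1, -0.3], [0.1, -0.6], [0.7, -0.7], [-0.7, -1.7], [2.3, -0.8], [-0.3, 1.6], [-1.8, 1.0], [-0.9, 0.2], [-0.2, -0.7], [1.5, -1.2], [0.4, -3.7]]
[[ 434.2 -156.5   20. ]
 [ 475.  -166.4   20. ]
 [ 521.7 -177.8   20. ]
 [ 574.1 -190.6   20. ]
 [ 633.4 -205.1   20. ]]
```

play_rows:
  steps: "0 0 -.3 0 20; 0 0 -.8 0 20; 0 0 -.8 0 20; 0 0 -.45 0 20; -.54 -.73 0 0 20; -.54 -.73 0 0 20; -.54 -.73 0 0 20; -.54 -.73 0 0 20; -.53 -.72 0 0 20; -.53 -.71 0 0 20; 0 0 0 0 20; 0 0 0 0 20; 0 0 0 0 20"

```text
t: 7.48
tool_pos: [520.4, -177.0, 109.0]
eef_rot: [[-0.974, 0.227, -0.001], [0.227, 0.974, 0.001], [0.001, 0.0, -1.0]]
force: [-0.7, 0.8, -0.3]
finger_gap: 23.0
grip_force: 59.4
```

```bash
python3 -c "
from h import *
go(521,-177.7,40,166.6); print(get_obs()['finger_gap'])
T=Cam('top');S=Cam('side')
a=cv2.resize(S.img[120:230,250:380],None,fx=4,fy=4,interpolation=2);b=cv2.resize(T.img[155:275,300:375],None,fx=4,fy=4,interpolation=2)
h=max(a.shape[0],b.shape[0]);cv2.imwrite('pics/c3.png',np.hstack([cv2.copyMakeBorder(i,0,h-i.shape[0],0,0,0) for i in(a,b)])[:600,:800])
"
```

```text
t=7.5 pos [ 520.4 -177.   109. ] yaw 166.9 shift [-0.02 -0.01  1.72] len 1.7 turn 0.05
23.006565314255713
```

View pics/c3.png

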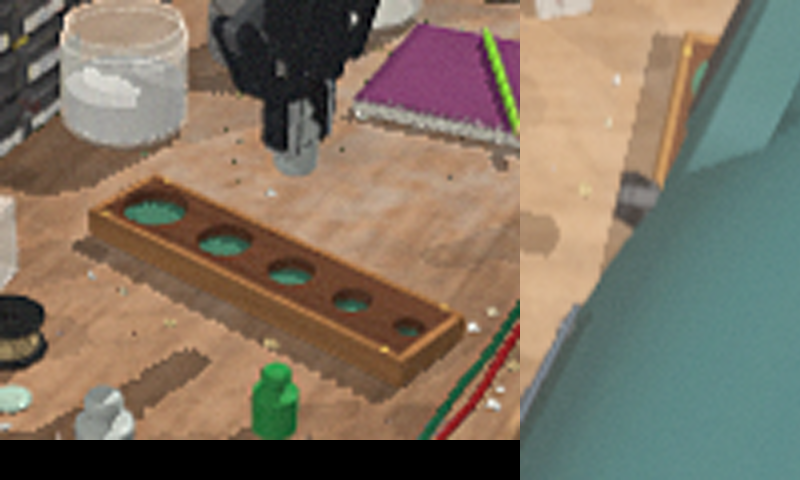

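The crop shows w100 held upright above the middle pocket, at about (295,160) in the left half. The top view is blocked by the arm. I'll descend gently.

play_rows:
  steps: "-.02 -.01 .6 0 20; 0 0 .6 0 20; 0 0 .4 0 20; 0 0 .1 0 20; 0 0 .1 0 20; 0 0 .1 0 20; 0 0 .05 0 20; 0 0 0 0 20"

```text
t: 8.25
tool_pos: [521.8, -178.0, 31.7]
eef_rot: [[-0.974, 0.226, 0.001], [0.226, 0.974, -0.0], [-0.001, -0.0, -1.0]]
force: [-0.3, -0.8, -1.2]
finger_gap: 22.9
grip_force: 59.4
```

```bash
python3 -c "
from h import *
go(521,-177.7,27,166.6); o=get_obs(); print(o['force'],o['ft_torque'],o['finger_gap'])"
```

```text
t=8.2 pos [ 521.8 -178.    31.7] yaw 166.9 shift [0.02 0.   0.12] len 0.1 turn 0.07
[-0.3464005  -0.81146246 -1.15253574] [-0.01349198  0.00162404  0.00084864] 22.88410527623452
```

play_rows:
  steps: "0 0 .06 0 20; 0 0 .06 0 20; 0 0 0 0 20; 0 0 0 0 40; 0 0 0 0 60; 0 0 0 0 60; 0 0 0 0 60; 0 0 -.3 0 65; 0 0 -.8 0 65; 0 0 -.8 0 65; 0 0 0 0 65; 0 0 0 0 65"

```text
t: 9.25
tool_pos: [522.5, -178.4, 104.0]
eef_rot: [[-0.974, 0.226, 0.003], [0.226, 0.974, -0.001], [-0.003, -0.001, -1.0]]
force: [0.2, -0.1, -0.1]
finger_gap: 64.9
grip_force: 0.0
```

```bash
python3 -c "
from h import *
go(533.9,24.4,15,166.6); o=get_obs(); print(o['force'],o['ft_torque'],o['finger_gap'])"
```

```text
t=9.2 pos [ 522.5 -178.4  104. ] yaw 166.9 shift [0.87 5.01 2.22] len 5.5 turn 0.07
[ 0.2483316  -0.1304002  -0.09705959] [0.05545546 0.032942   0.0368611 ] 64.935441059745
```

play_rows:
  steps: ".12 .72 0 0 65; .12 .72 0 0 65; .12 .72 0 0 65; .12 .72 0 0 65; .12 .71 0 0 65; .12 .71 0 0 65; .14 .71 0 0 65; 0 0 0 0 65; 0 0 0 0 65; 0 0 0 0 65"

```text
t: 10.08
tool_pos: [533.0, 24.8, 101.8]
eef_rot: [[-0.974, 0.226, -0.001], [0.226, 0.974, -0.0], [0.001, -0.0, -1.0]]
force: [0.6, 0.1, -0.0]
finger_gap: 64.9
grip_force: 0.0
```

```bash
python3 -c "
from h import *
go(533.9,24.4,15,166.6)"
```

```text
t=10.1 pos [533.   24.8 101.8] yaw 167.0 shift [-0.03 -0.    2.17] len 2.2 turn 0.07
```

play_rows:
  steps: "-.03 0 .7 .07 65; 0 0 .7 0 65; 0 0 .5 0 65; 0 0 .25 0 65; 0 0 0 0 65; 0 0 0 0 25; 0 0 0 0 25; 0 0 0 0 25; 0 0 0 0 25; 0 0 0 0 25; 0 0 0 0 25; 0 0 0 0 25; 0 0 0 0 25"

```text
t: 11.17
tool_pos: [535.2, 24.4, 17.7]
eef_rot: [[-0.973, 0.232, 0.002], [0.232, 0.973, -0.001], [-0.002, -0.0, -1.0]]
force: [-1.3, -3.0, 5.9]
finger_gap: 29.6
grip_force: 59.0
```

play_rows:
  steps: "0 0 -.3 0 25; 0 0 -.8 0 25; 0 0 -.8 0 25; 0 0 -.5 0 25; 0 0 0 0 25; 0 0 0 0 25"

```text
t: 11.67
tool_pos: [535.2, 24.6, 113.7]
eef_rot: [[-0.973, 0.232, 0.003], [0.232, 0.973, -0.0], [-0.003, 0.0, -1.0]]
force: [-0.3, -0.2, -3.2]
finger_gap: 29.6
grip_force: 59.9
```

```bash
python3 -c "
from h import *
go(573.9,-190.4,40,166.6); print(get_obs()['force'])"
```

```text
t=11.7 pos [535.2  24.6 113.7] yaw 166.6 shift [-2.18 -5.01  1.85] len 5.8 turn -0.00
[-0.28102042 -0.1677641  -3.20398118]
```

play_rows:
  steps: "-.27 -.63 0 0 25; -.27 -.63 0 0 25; -.27 -.63 0 0 25; -.28 -.63 0 0 25; -.28 -.63 0 0 25; -.28 -.62 0 0 25; -.27 -.62 0 0 25; -.27 -.62 0 0 25; 0 0 0 0 25; 0 0 0 0 25; 0 0 0 0 25; 0 0 0 0 25"

```text
t: 12.67
tool_pos: [572.8, -189.5, 111.9]
eef_rot: [[-0.973, 0.231, -0.001], [0.231, 0.973, 0.001], [0.001, 0.0, -1.0]]
force: [0.2, 0.8, -2.8]
finger_gap: 29.4
grip_force: 60.1
```

```bash
python3 -c "
from h import *
go(574.7,-190.5,34,166.6); print(get_obs()['force'])"
```

```text
t=12.7 pos [ 572.8 -189.5  111.9] yaw 166.6 shift [-0.05 -0.01  1.95] len 1.9 turn 0.01
[ 0.20267139  0.77259521 -2.77916613]
```

play_rows:
  steps: "-.02 -.01 .6 0 25; 0 0 .6 0 25; 0 0 .4 0 25; 0 0 .1 0 25; 0 0 .1 0 25; 0 0 .1 0 25; 0 0 .05 0 25; 0 0 0 0 25"

```text
t: 13.33
tool_pos: [574.2, -191.0, 34.8]
eef_rot: [[-0.973, 0.232, 0.001], [0.232, 0.973, -0.0], [-0.001, -0.0, -1.0]]
force: [0.1, -0.9, -1.8]
finger_gap: 29.5
grip_force: 60.0
```

```bash
python3 -c "
from h import *
go(574.7,-190.5,28,166.6); o=get_obs();print(o['force'],o['ft_torque'])"
```

```text
t=13.3 pos [ 574.2 -191.    34.8] yaw 166.6 shift [-0.01  0.02  0.17] len 0.2 turn 0.00
[ 0.13883817 -0.9183943  -1.78883026] [-0.02855942 -0.00618076 -0.00744041]
```

play_rows:
  steps: "0 0 .06 0 25; 0 0 .06 0 25; 0 0 .03 0 25; 0 0 0 0 25; 0 0 0 0 25"

```text
t: 13.75
tool_pos: [574.1, -191.2, 28.7]
eef_rot: [[-0.973, 0.232, 0.0], [0.232, 0.973, -0.0], [-0.0, -0.0, -1.0]]
force: [-1.9, 0.6, 2.8]
finger_gap: 29.6
grip_force: 60.4
```

play_rows:
  steps: "0 0 0 0 45; 0 0 0 0 60; 0 0 0 0 60; 0 0 0 0 60; 0 0 -.3 0 60; 0 0 -.8 0 60; 0 0 -.8 0 60; 0 0 0 0 60; 0 0 0 0 60"

```text
t: 14.5
tool_pos: [574.9, -191.5, 106.0]
eef_rot: [[-0.973, 0.232, 0.003], [0.232, 0.973, -0.001], [-0.003, -0.001, -1.0]]
force: [-0.4, 0.0, -0.3]
finger_gap: 60.0
grip_force: 0.0
```

```bash
python3 -c "
from h import *
go(521.5,137.1,14,166.6); o=get_obs();print(o['force'],o['ft_torque'])"
```

```text
t=14.5 pos [ 574.9 -191.5  106. ] yaw 166.6 shift [3.21 7.68 2.28] len 8.6 turn -0.00
[-0.4013383   0.03851727 -0.34163925] [-0.01269308 -0.063929   -0.04697256]
```

play_rows:
  steps: ".32 .77 0 0 60; .32 .77 0 0 60; .32 .77 0 0 60; .32 .77 0 0 60; .32 .77 0 0 60; .32 .77 0 0 60; .32 .77 0 0 60; .32 .77 0 0 60; .32 .76 0 0 60; .32 .76 0 0 60; 0 0 0 0 50; 0 0 0 0 50; 0 0 0 0 50; 0 0 0 0 50"

```text
t: 15.67
tool_pos: [520.7, 136.6, 104.0]
eef_rot: [[-0.973, 0.233, -0.001], [0.233, 0.973, -0.0], [0.001, -0.0, -1.0]]
force: [0.2, -0.3, -0.0]
finger_gap: 50.3
grip_force: 0.0
```

```bash
python3 -c "
from h import *
go(521.3,137.1,13,166.6); o=get_obs();print(o['force'],o['ft_torque'])"
```

```text
t=15.7 pos [520.7 136.6 104. ] yaw 166.5 shift [-0.01  0.02  2.27] len 2.3 turn -0.01
[ 0.20713082 -0.25122073 -0.02283781] [ 0.02149344 -0.02680884  0.05607539]
```

play_rows:
  steps: ".01 .01 .8 0 50; 0 0 .7 0 50; 0 0 .5 0 50; 0 0 .3 0 50; 0 0 0 0 50; 0 0 0 0 15; 0 0 0 0 15; 0 0 0 0 15; 0 0 0 0 15; 0 0 0 0 15; 0 0 0 0 15; 0 0 0 0 15; 0 0 0 0 15"

```text
t: 16.75
tool_pos: [521.2, 137.6, 13.7]
eef_rot: [[-0.973, 0.232, 0.002], [0.232, 0.973, -0.0], [-0.002, 0.0, -1.0]]
force: [-0.8, -2.4, 7.1]
finger_gap: 16.6
grip_force: 58.7
```

play_rows:
  steps: "0 0 -.3 0 15; 0 0 -.8 0 15; 0 0 -.8 0 15; 0 0 -.5 0 15; 0 0 0 0 15; 0 0 0 0 15"

```text
t: 17.25
tool_pos: [521.2, 138.0, 109.8]
eef_rot: [[-0.973, 0.232, 0.003], [0.232, 0.973, 0.0], [-0.003, 0.001, -1.0]]
force: [-0.8, -0.6, -1.0]
finger_gap: 16.5
grip_force: 58.8
```

```bash
python3 -c "
from h import *
go(474.8,-166.8,40,166.6); print(get_obs()['force'])"
```

```text
t=17.2 pos [521.2 138.  109.8] yaw 166.6 shift [-0.63 -7.68  1.74] len 7.9 turn -0.00
[-0.7880346  -0.61841454 -1.00078128]
```

play_rows:
  steps: "-.06 -.77 0 0 15; -.06 -.77 0 0 15; -.06 -.77 0 0 15; -.06 -.77 0 0 15; -.06 -.77 0 0 15; -.06 -.77 0 0 15; -.07 -.77 0 0 15; -.07 -.77 0 0 15; -.07 -.76 0 0 15; -.06 -.76 0 0 15; 0 0 0 0 15; 0 0 0 0 15; 0 0 0 0 15; 0 0 0 0 15"

```text
t: 18.42
tool_pos: [473.5, -165.8, 108.1]
eef_rot: [[-0.973, 0.231, -0.001], [0.231, 0.973, 0.001], [0.001, 0.0, -1.0]]
force: [1.0, 0.6, 0.2]
finger_gap: 16.7
grip_force: 58.9
```

```bash
python3 -c "
from h import *
go(474.8,-166.8,33,166.6); print(get_obs()['force'])"
```

```text
t=18.4 pos [ 473.5 -165.8  108.1] yaw 166.6 shift [-0.04 -0.02  1.88] len 1.9 turn 0.01
[1.03990661 0.56271514 0.16812267]
```

play_rows:
  steps: "-.01 0 .6 0 15; 0 0 .6 0 15; 0 0 .4 0 15; 0 0 .1 0 15; 0 0 .1 0 15; 0 0 .1 0 15; 0 0 .05 0 15; 0 0 0 0 15"

```text
t: 19.08
tool_pos: [474.3, -166.8, 30.8]
eef_rot: [[-0.973, 0.232, 0.001], [0.232, 0.973, -0.0], [-0.001, -0.0, -1.0]]
force: [-0.3, -0.7, -0.8]
finger_gap: 16.6
grip_force: 58.9
```

```bash
python3 -c "
from h import *
go(474.8,-166.8,24.7,166.6); o=get_obs();print(o['force'],o['ft_torque'])"
```

```text
t=19.1 pos [ 474.3 -166.8   30.8] yaw 166.6 shift [-0.01  0.    0.15] len 0.2 turn 0.00
[-0.30441476 -0.70998562 -0.78461615] [ 0.05320907 -0.01646332 -0.02712013]
```

play_rows:
  steps: "0 0 .06 0 15; 0 0 .06 0 15; 0 0 .03 0 15; 0 0 0 0 15; 0 0 0 0 15"

```text
t: 19.5
tool_pos: [474.2, -167.0, 24.7]
eef_rot: [[-0.973, 0.232, 0.0], [0.232, 0.973, -0.0], [-0.0, -0.0, -1.0]]
force: [-1.0, 0.9, 3.8]
finger_gap: 16.2
grip_force: 59.4
```

play_rows:
  steps: "0 0 0 0 35; 0 0 0 0 50; 0 0 0 0 50; 0 0 0 0 50; 0 0 -.3 0 50; 0 0 -.8 0 50; 0 0 -.8 0 50; 0 0 0 0 50; 0 0 0 0 50"

```text
t: 20.25
tool_pos: [475.0, -167.3, 101.9]
eef_rot: [[-0.973, 0.232, 0.003], [0.232, 0.973, -0.001], [-0.003, -0.001, -1.0]]
force: [-0.3, 0.6, 0.3]
finger_gap: 50.1
grip_force: 0.0
```

```bash
python3 -c "
from h import *
go(432.5,115.9,11,166.6); o=get_obs();print(o['force'],o['ft_torque'])"
```

```text
t=20.2 pos [ 475.  -167.3  101.9] yaw 166.6 shift [2.68 6.64 2.26] len 7.5 turn -0.00
[-0.26075878  0.60726838  0.33716571] [ 0.04507778 -0.05288062 -0.02285403]
```

play_rows:
  steps: ".3 .74 0 0 50; .3 .74 0 0 50; .3 .74 0 0 50; .3 .74 0 0 50; .3 .74 0 0 50; .3 .74 0 0 50; .3 .74 0 0 50; .3 .73 0 0 50; .28 .73 0 0 50; 0 0 0 0 45; 0 0 0 0 45; 0 0 0 0 45; 0 0 0 0 45"

```text
t: 21.33
tool_pos: [431.3, 115.6, 100.1]
eef_rot: [[-0.973, 0.233, -0.001], [0.233, 0.973, -0.0], [0.001, -0.0, -1.0]]
force: [0.0, 0.2, -0.2]
finger_gap: 45.2
grip_force: 0.0
```

```bash
python3 -c "
from h import *
go(432.5,115.9,11,166.6); o=get_obs();print(o['force'],o['ft_torque'])
S=Cam('side'); crop(S.img,180,180,180,130,4.4,'pics/s4.png')"
```

```text
t=21.3 pos [431.3 115.6 100.1] yaw 166.5 shift [-0.03  0.02  2.23] len 2.2 turn -0.01
[ 0.00176006  0.19389663 -0.18211064] [ 0.01530872 -0.01323328  0.01891054]
```

View pics/s4.png

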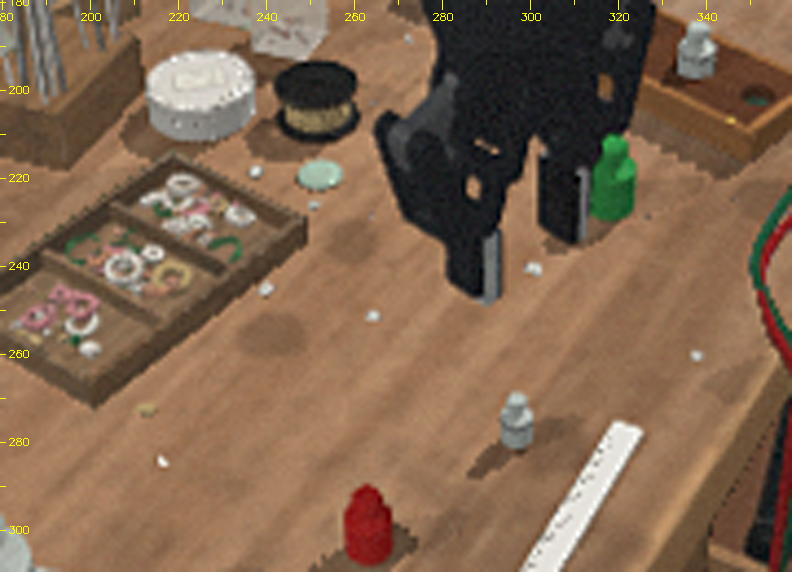

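w50 is seated upright in its pocket at (338,190), and w20 stands untouched at (297,276). Gripping w20 now.

play_rows:
  steps: "-.01 .01 .8 0 45; 0 0 .7 0 45; 0 0 .5 0 45; 0 0 .23 0 45; 0 0 0 0 45; 0 0 0 0 10; 0 0 0 0 10; 0 0 0 0 10; 0 0 0 0 10; 0 0 0 0 10; 0 0 0 0 10; 0 0 0 0 10; 0 0 0 0 10"

```text
t: 22.47
tool_pos: [432.5, 116.6, 12.0]
eef_rot: [[-0.973, 0.232, 0.002], [0.232, 0.973, -0.0], [-0.002, 0.0, -1.0]]
force: [-1.7, -2.7, 8.1]
finger_gap: 10.7
grip_force: 35.2
```

play_rows:
  steps: "0 0 -.1 0 10; 0 0 -.3 0 10; 0 0 -.8 0 10; 0 0 -.8 0 10; 0 0 -.4 0 10; 0 0 0 0 10; 0 0 0 0 10"

```text
t: 23.05
tool_pos: [432.3, 116.8, 108.0]
eef_rot: [[-0.973, 0.232, 0.002], [0.232, 0.973, 0.0], [-0.002, 0.001, -1.0]]
force: [0.2, -0.0, -0.2]
finger_gap: 10.7
grip_force: 34.3
```

```bash
python3 -c "
from h import *
go(433.9,-157.1,34,166.6); o=get_obs();print(o['force'],o['ft_torque'])
S=Cam('side'); crop(S.img,230,150,130,120,5,'pics/s5.png')"
```

```text
t=23.1 pos [432.3 116.8 108. ] yaw 166.6 shift [-1.62 -6.65  1.85] len 7.1 turn -0.00
[ 0.24866039 -0.00192821 -0.24410958] [-0.00814883  0.01692578  0.07282263]
```

View pics/s5.png

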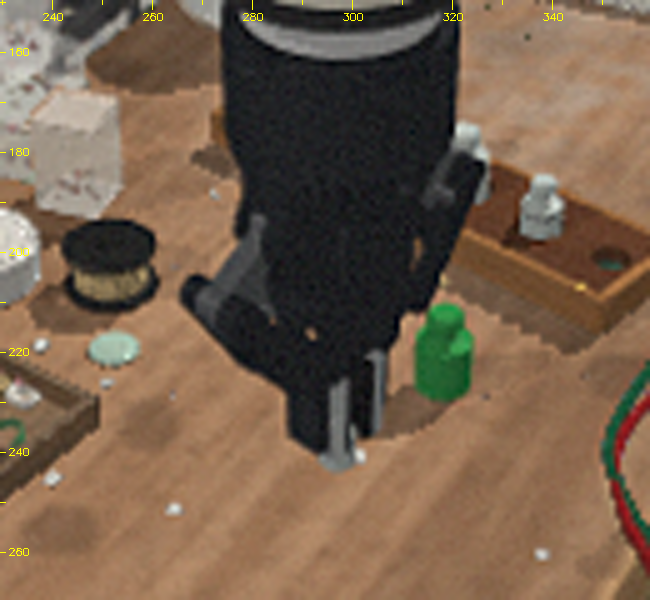

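w20 is held upright at (297,238). Moving it over its pocket.

play_rows:
  steps: "-.18 -.74 0 0 10; -.18 -.74 0 0 10; -.18 -.74 0 0 10; -.18 -.74 0 0 10; -.18 -.74 0 0 10; -.18 -.74 0 0 10; -.18 -.74 0 0 10; -.19 -.74 0 0 10; -.18 -.74 0 0 10; 0 0 0 0 10; 0 0 0 0 10; 0 0 0 0 10; 0 0 0 0 10"

```text
t: 24.18
tool_pos: [433.0, -156.6, 106.7]
eef_rot: [[-0.973, 0.231, -0.001], [0.231, 0.973, 0.001], [0.001, 0.001, -1.0]]
force: [-0.4, -0.5, 0.1]
finger_gap: 10.5
grip_force: 34.4
```

```bash
python3 -c "
from h import *
go(433.9,-157.1,23,166.6); print(get_obs()['force'])"
```

```text
t=24.2 pos [ 433.  -156.6  106.7] yaw 166.6 shift [-0.03 -0.01  2.09] len 2.1 turn 0.01
[-0.37112245 -0.4623479   0.05024676]
```

play_rows:
  steps: "0 .01 .6 0 10; 0 0 .6 0 10; 0 0 .4 0 10; 0 0 .1 0 10; 0 0 .1 0 10; 0 0 .1 0 10; 0 0 .05 0 10; 0 0 0 0 10"

```text
t: 24.85
tool_pos: [433.8, -157.2, 29.5]
eef_rot: [[-0.973, 0.232, 0.0], [0.232, 0.973, -0.0], [-0.001, -0.0, -1.0]]
force: [0.3, 0.7, -0.6]
finger_gap: 10.5
grip_force: 34.4
```

```bash
python3 -c "
from h import *
go(433.9,-157.1,23,166.6); o=get_obs();print(o['force'],o['ft_torque'],o['finger_gap'])"
```

```text
t=24.9 pos [ 433.8 -157.2   29.5] yaw 166.6 shift [-0.    0.    0.16] len 0.2 turn 0.00
[ 0.25516221  0.68419943 -0.64876316] [ 0.04074805 -0.00688996  0.00453907] 10.523192920394802
```

play_rows:
  steps: "0 0 .06 0 10; 0 0 .06 0 10; 0 0 .03 0 10; 0 0 0 0 10; 0 0 0 0 10"

```text
t: 25.27
tool_pos: [433.6, -157.2, 23.4]
eef_rot: [[-0.973, 0.232, 0.0], [0.232, 0.973, -0.0], [-0.0, -0.0, -1.0]]
force: [-0.2, 0.5, -0.3]
finger_gap: 10.2
grip_force: 34.4
```

play_rows:
  steps: "0 0 0 0 25; 0 0 0 0 40; 0 0 0 0 40; 0 0 0 0 40; 0 0 -.3 0 40; 0 0 -.8 0 40; 0 0 -.8 0 40; 0 0 -.8 0 60; 0 0 0 0 85; 0 0 0 0 85"

```text
t: 26.1
tool_pos: [434.4, -157.7, 132.7]
eef_rot: [[-0.973, 0.232, 0.003], [0.232, 0.973, -0.002], [-0.003, -0.001, -1.0]]
force: [0.3, 0.7, -0.1]
finger_gap: 74.6
grip_force: 0.0
```

```bash
python3 -c "
from h import *
go(547.5,321.1,36,166.6)
T=Cam('top');S=Cam('side')
crop(S.img,150,280,60,70,6.5,'a.png');crop(T.img,115,190,60,70,6.5,'b.png')
cv2.imwrite('pics/c6.png',np.hstack([cv2.imread('a.png'),cv2.imread('b.png')]))
crop(S.img,270,145,110,80,7,'pics/s6.png')
"
```

```text
t=26.1 pos [ 434.4 -157.7  132.7] yaw 166.6 shift [ 0.03 12.3   2.41] len 12.5 turn -0.00
```

View pics/c6.png

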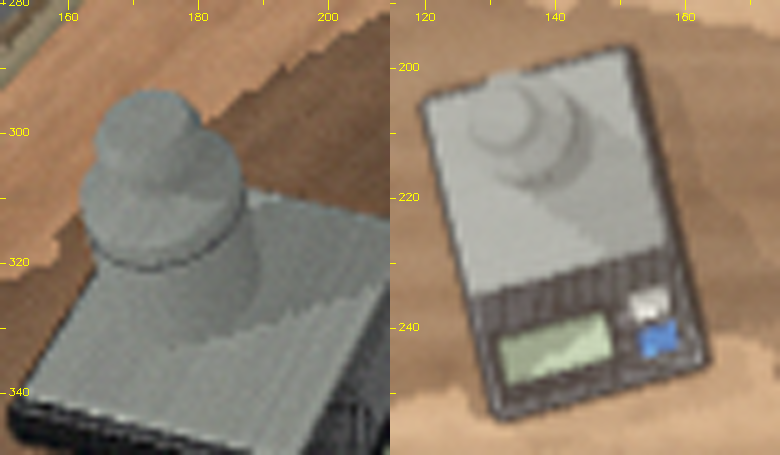

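View pics/s6.png

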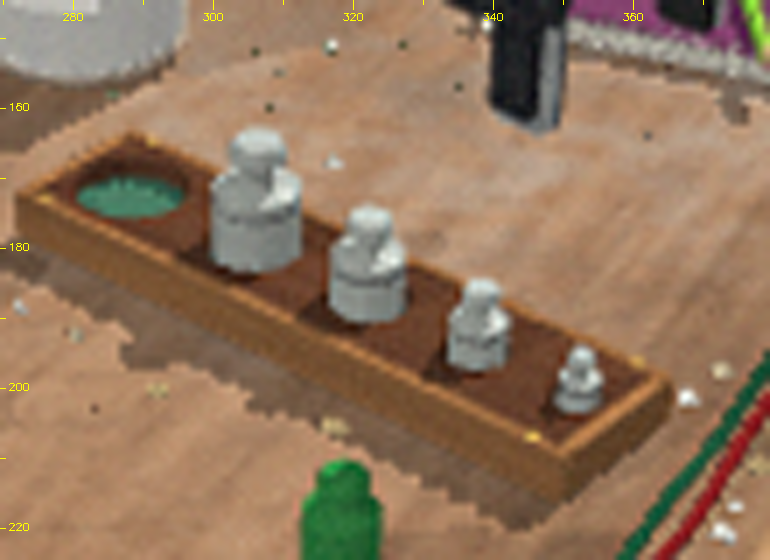

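All four small weights stand seated in their pockets, and the widest pocket is empty at (288,173). On the scale, w500's knob is at about (172.3,298.3) in the side view and (131.8,207.6) in the top view.

```bash
python3 -c "
from h import *
T=Cam('top');S=Cam('side')
print(tri(T,S,[131.8,207.6],[172.3,298.3]),tri(T,S,[131.8,207.6],[172.3,298.3],85))
# outline overlay
def ov(C,x0,y0,w,h,s,X,nm):
    c=cv2.resize(C.img[y0:y0+h,x0:x0+w],None,fx=s,fy=s,interpolation=2); a=np.linspace(0,2*np.pi,40)
    for r,z in((13,85),(20,63),(20,24)):
        p=C.proj(np.c_[X[0]+r*np.cos(a),X[1]+r*np.sin(a),np.full(40,z)]); p=((p-[x0,y0]+.5)*s).astype(np.int32)
        cv2.polylines(c,[p],True,(0,0,255),1)
    return c
X=(547,323)
cv2.imwrite('pics/o7.png',np.hstack([ov(S,150,280,60,70,6.5,X,0),ov(T,115,190,60,70,6.5,X,0)]))
"
```

```text
(array([547.90007797, 324.50938731,  82.67158887]), array([-0.3360726 , -0.4942015 ,  0.40221456,  0.06688948])) (array([546.87996772, 325.05729552,  85.        ]), array([-0.84068541, -0.22165712,  0.40328287, -0.46182898]))
```

View pics/o7.png

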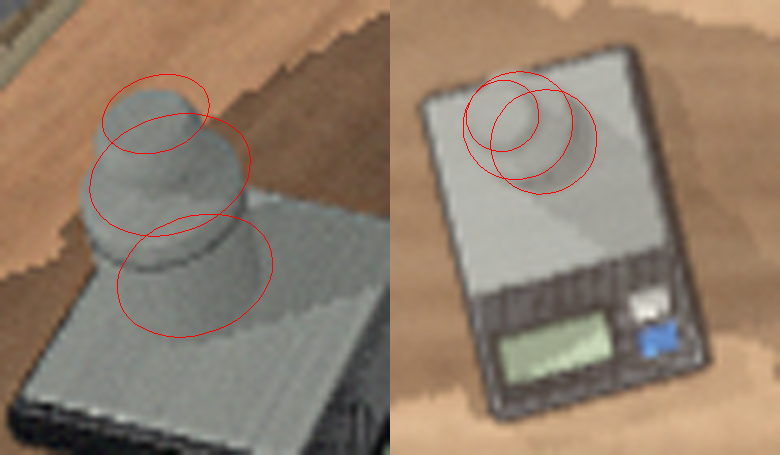

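play_rows:
  steps: "0 .88 0 0 85; 0 .88 0 0 85; 0 .88 0 0 85; 0 .88 0 0 85; 0 .88 0 0 85; 0 .88 0 0 85; 0 .88 0 0 85; 0 .89 0 0 85; 0 .89 0 0 85; 0 .88 0 0 85; .01 .88 0 0 85; .01 .88 0 0 85; .01 .88 0 0 85; .02 .88 0 0 85; 0 0 0 0 85; 0 0 0 0 85; 0 0 0 0 85; 0 0 0 0 85"

```text
t: 27.8
tool_pos: [545.8, 322.4, 130.8]
eef_rot: [[-0.973, 0.233, -0.001], [0.233, 0.973, -0.001], [0.001, -0.001, -1.0]]
force: [-0.0, -0.5, 0.0]
finger_gap: 84.8
grip_force: 0.0
```

```bash
python3 -c "
from h import *
go(547.3,323.7,38,166.6); print(get_obs()['force'])"
```

```text
t=27.8 pos [545.8 322.4 130.8] yaw 166.5 shift [-0.03  0.04  2.32] len 2.3 turn -0.01
[-0.00251731 -0.54165207  0.0420448 ]
```

play_rows:
  steps: "-.01 .03 .8 0 85; 0 0 .7 0 85; 0 0 .5 0 85; 0 0 .32 0 85; 0 0 0 0 85; 0 0 0 0 60; 0 0 0 0 34; 0 0 0 0 30; 0 0 0 0 30; 0 0 0 0 30; 0 0 0 0 30; 0 0 0 0 30; 0 0 0 0 30; 0 0 0 0 30"

```text
t: 28.97
tool_pos: [547.3, 324.5, 40.0]
eef_rot: [[-0.973, 0.232, 0.002], [0.232, 0.973, 0.0], [-0.002, 0.001, -1.0]]
force: [-0.8, -2.8, 11.2]
finger_gap: 37.8
grip_force: 59.6
```

```bash
python3 -c "
from h import *
go(632.9,-204.6,38,166.6); o=get_obs(); print(o['force'],o['finger_gap'])"
```

```text
t=29.0 pos [547.3 324.5  40. ] yaw 166.6 shift [ -5.15 -12.37   0.05] len 13.4 turn -0.00
[-0.80937726 -2.81247966 11.21627303] 37.80939455476731
```

play_rows:
  steps: "0 0 -.1 0 30; 0 0 -.4 0 30; 0 0 -.8 0 30; 0 0 -.8 0 30; 0 0 -.3 0 30; 0 0 0 0 30"

```text
t: 29.47
tool_pos: [548.0, 325.1, 137.9]
eef_rot: [[-0.973, 0.232, 0.005], [0.232, 0.973, 0.002], [-0.004, 0.003, -1.0]]
force: [-0.0, 1.0, -5.5]
finger_gap: 37.9
grip_force: 61.8
```

play_rows:
  steps: "-.32 -.77 0 0 30; -.32 -.77 0 0 30; -.32 -.77 0 0 30; -.32 -.77 0 0 30; -.32 -.77 0 0 30; -.32 -.77 0 0 30; -.32 -.77 0 0 30; -.32 -.77 0 0 30; -.32 -.77 0 0 30; -.32 -.77 0 0 30; -.32 -.77 0 0 30; -.32 -.77 0 0 30; -.33 -.78 0 0 30; -.33 -.78 0 0 30; -.33 -.78 0 0 30; -.33 -.78 0 0 30; 0 0 0 0 30; 0 0 0 0 30; 0 0 0 0 30; 0 0 0 0 30"

```text
t: 31.13
tool_pos: [632.5, -203.3, 133.8]
eef_rot: [[-0.973, 0.231, -0.001], [0.231, 0.973, 0.001], [0.001, 0.0, -1.0]]
force: [0.3, -0.2, -5.0]
finger_gap: 37.7
grip_force: 62.3
```

```bash
python3 -c "
from h import *
go(633.4,-204.7,30,166.6); o=get_obs(); print(o['force'],o['finger_gap'])"
```

```text
t=31.1 pos [ 632.5 -203.3  133.8] yaw 166.6 shift [-0.03 -0.03  2.59] len 2.6 turn 0.01
[ 0.25506302 -0.16963061 -5.02101869] 37.71988480979369
```

play_rows:
  steps: "0 -.01 .7 0 30; 0 0 .7 0 30; 0 0 .5 0 30; 0 0 .2 0 30; 0 0 .1 0 30; 0 0 .1 0 30; 0 0 .1 0 30; 0 0 .03 0 30; 0 0 0 0 30"

```text
t: 31.88
tool_pos: [633.1, -204.7, 37.8]
eef_rot: [[-0.973, 0.232, 0.001], [0.232, 0.973, -0.0], [-0.001, -0.0, -1.0]]
force: [0.3, -0.5, -5.2]
finger_gap: 38.3
grip_force: 62.4
```

```bash
python3 -c "
from h import *
go(633.4,-204.7,30,166.6); o=get_obs(); print(o['force'],o['ft_torque'])"
```

```text
t=31.9 pos [ 633.1 -204.7   37.8] yaw 166.6 shift [-0.01  0.    0.19] len 0.2 turn -0.00
[ 0.29036703 -0.46475354 -5.15531259] [-0.04445472  0.02576282 -0.01099919]
```

play_rows:
  steps: "0 0 .06 0 30; 0 0 .06 0 30; 0 0 .06 0 30; 0 0 .01 0 30; 0 0 0 0 30; 0 0 0 0 30"

```text
t: 32.38
tool_pos: [632.9, -204.8, 30.1]
eef_rot: [[-0.973, 0.232, 0.001], [0.232, 0.973, -0.0], [-0.001, -0.0, -1.0]]
force: [-2.2, 0.6, 4.5]
finger_gap: 38.0
grip_force: 63.1
```

```bash
python3 -c "
from h import *
go(633.4,-204.7,30,166.6); o=get_obs(); print(o['force'],o['ft_torque'])"
```

```text
t=32.4 pos [ 632.9 -204.8   30.1] yaw 166.6 shift [-0.01  0.    0.  ] len 0.0 turn -0.00
[-2.17219426  0.59568739  4.51432728] [0.15499246 0.37305466 0.04424313]
```

On the felt. I'll release, raise the arm, clear the view and check.

play_rows:
  steps: "0 0 0 0 50; 0 0 0 0 65; 0 0 0 0 65; 0 0 0 0 65; 0 0 -.3 0 65; 0 0 -.8 0 65; 0 0 -.8 0 65; 0 0 -.8 0 65; .5 .7 0 0 65; .5 .7 0 0 65; .5 .7 0 0 65; .5 .7 0 0 65; .5 .7 0 0 65; .5 .7 0 0 65; .5 .7 0 0 65; .5 .7 0 0 65; 0 0 0 0 65; 0 0 0 0 65; 0 0 0 0 65; 0 0 0 0 65"

```text
t: 34.05
tool_pos: [529.6, 49.5, 137.7]
eef_rot: [[-0.973, 0.233, 0.0], [0.233, 0.973, -0.0], [-0.0, -0.0, -1.0]]
force: [-0.5, 0.0, 0.6]
finger_gap: 65.1
grip_force: 0.0
```

```bash
python3 -c "
from h import *
T=Cam('top');S=Cam('side')
a=cv2.resize(S.img[140:215,270:370],None,fx=5.5,fy=5.5,interpolation=2);b=cv2.resize(T.img[160:272,315:372],None,fx=4.3,fy=4.3,interpolation=2)
h=max(a.shape[0],b.shape[0]);cv2.imwrite('pics/f8.png',np.hstack([cv2.copyMakeBorder(i,0,h-i.shape[0],0,0,0) for i in(a,b)])[:600,:800])
o=get_obs();print(o['t'],o['tool_pos'],o['force'],o['finger_gap'])"
```

```text
34.15 [529.51515797  49.39955523 137.54284541] [-0.28241025 -0.61128044  0.58340118] 65.3865291990862
```

View pics/f8.png

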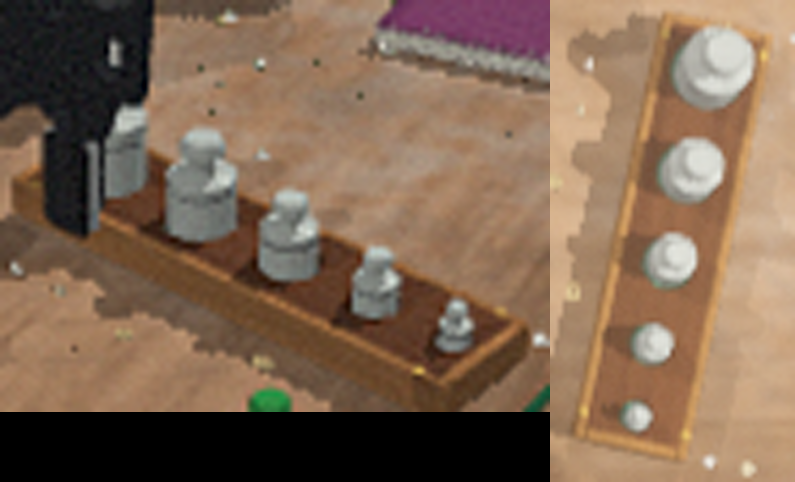

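All five weights stand upright in their pockets in the top view. In the side view w500 is partly hidden by a finger but sits at the right level.

```bash
python3 -c "
from rig import hand_in
print(hand_in())"
```

```text
the job is handed in; nothing more can be done
None
```

I set all five check weights upright in their own pockets and handed the job in at about 34 s; the rig returned no verdict, but the last pictures show all five seated, with w500 partly hidden in the side view.

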